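Hold the inlet top over the injection port for its O-ring

TASK

Get the injection port on the service stand ready to be closed: draw the blanking pin out of the port's bore and park it in the open slot of the fork beside it, hanging by its collar. Then pick up the inlet top, lift it over the vial rack and bottle without knocking them, and hold it still and level over the port, centred, with its gas line pointing over the gap in the rim and its flat underside about 10 mm above the rim, touching nothing, so that a colleague can lay the O-ring under it. Finish while still holding it there; do not set it down or let go.

Things in the scene. Friction and masses are not known exactly. Their poses are not given: they have to be found in the camera images.
- inlet_stand: service stand, fixed: aluminium base plate 76 (x) x 150 (y) x 10 mm, origin at the centre of its underside on the bench. Towards its -y end, at y = -35 mm, stands the finned steel injection port; towards its +y end, at y = +45 mm, the dark steel parking fork. A short stub tube sticks out of the port to -y at z = 39 mm
- seat (a point): centre of the port's flat round seat, on the axis of its 14 mm bore, at z = 54 mm in the stand. The bore goes 36 mm down. Flange 68 mm across; round the seat an upstanding rim, 54 mm across inside, its top 8 mm above the seat, with one 19 mm gap on the stand's +x side
- gap (a point): point 60 mm from the bore's axis along the stand's +x, out through the middle of the rim's gap, at the height of the seat: the gas line's end belongs above it
- slot (a point): place for the pin in the fork, 80 mm from the bore's axis along the stand's +y, at the top of the fork's level plate (z = 50 mm in the stand; plate 44 mm wide, 5 mm thick). The slot is 16 mm wide, runs along y, open at its +y end and from above and below, closed 9 mm to the -y of this point; 40 mm free below the plate
- blanking_pin: blanking pin, upright in the port's bore at the start, loose fit; origin on its axis at the underside of its steel collar, z up along the pin. Collar 24 mm across, 4 mm thick; below it a shank 10 mm across, 32 mm long with a tapered tip; above it a black ribbed grip 16.5 mm across from z = 8 to 40 mm. 60 g
- pin_tip (a point): lower tip of the blanking pin, 32 mm below its origin
- inlet_top: inlet top, on the bench: steel disc 50 mm across, 12 mm high; on it a hexagon 27 mm across flats, z = 12 to 36 mm (one pair of flats faces +x and -x); then a round nut 21 mm across up to z = 46 mm. Origin: centre of its flat underside. A gas line (boss 10 mm, thin tube, brass nut 11 mm) sticks out level along +x at z = 6 mm, ending 60 mm from the axis. About 170 g
- line_end (a point): end of the inlet top's gas line, 60 mm along its +x, at z = 6 mm
- vial_rack: white vial rack, 56 x 132 x 40 mm, origin at the centre of its underside, long way (its y) roughly along world x; stands between the stand and the inlet top
- amber_bottle: amber solvent bottle with black cap, 62 mm across, 150 mm high, standing in line with the rack, beyond it; origin at the centre of its underside

How it is judged:
On the way, in this order (a step that is already met when the one before it is completed fails the run):
1. the blanking pin is drawn clear of the port's bore (z of pin_tip in the frame of inlet_stand above 0.055 m).
2. the blanking pin hangs upright by its collar in the fork's slot, let go (horizontal distance between blanking_pin and slot below 0.01 m and z of blanking_pin in the frame of inlet_stand between 0.047 and 0.053 m and angle between blanking_pin's own z axis and vertical below 0.12 rad and contact force between the fingers and blanking_pin below 0.1 N), for 0.2 s.
3. the inlet top crosses the line of the rack more than 60 mm up (height (world z) of inlet_top above 0.06 m and x of inlet_top in the frame of vial_rack between -0.06 and 0.06 m).
At the end, for the whole second after the job is handed in: Inlet top held still over the port: axes within 6 mm, line end within 11 mm of the gap point seen from above, underside 4 to 18 mm above the rim, tilt under 0.10 rad, not touching stand or pin. Pin let go in the fork: within 10 mm of its place, collar on the plate, tilt under 0.12 rad (all of step 2 and horizontal distance between inlet_top and seat below 0.006 m and horizontal distance between line_end and gap below 0.011 m and z of inlet_top in the frame of seat between 0.012 and 0.026 m and angle between inlet_top's own z axis and vertical below 0.1 rad and linear speed of inlet_top below 0.02 m/s and contact force between inlet_top and the fingers above 1 N and contact force between inlet_top and inlet_stand below 0.05 N and contact force between inlet_top and blanking_pin below 0.05 N); the arm keeps its last pose, push and grip.
It fails at once if the vial rack or the bottle is knocked (moved more than 12 mm or tipped) (distance of any of vial_rack, amber_bottle from where it was at the start of the episode above 0.012 m or angle between any of vial_rack, amber_bottle's own z axis and vertical above 0.2 rad).
It fails at once if the inlet top is set down on or bumped hard against the port (contact force between inlet_top and inlet_stand above 3 N).
It also fails if it takes over 54 s, if anything falls off the work surface, if the arm or the gripper's body presses on something with over 40 N, if the wrist force passes 120 N, or if a joint passes its speed limit or range.

ROBOT

A 6-joint arm with a two-finger parallel gripper is mounted at the origin on a cart in front of the work surface, level with it; the furniture and walls round the work are solid. World frame = base frame: x ahead of the robot, y to its left, z up, the work surface at z = 0. Lengths are in m, angles in rad, forces in N, time in s.
With the tool pointing down it reaches from about 0.25 to 0.725 m from the base axis. Payload 4 kg.
Tool frame: the origin (TCP) lies midway between the tips of the shut fingers; the grasp point (between the pads) lies bot.pinch_z behind it (bot.pinch_z is the distance from the TCP to the grasp point, in m); z points along the fingers, y is the line along which they close (so a half turn about z gives the same grasp; the last joint's range is limited). The gripper opens to 85 mm and grips with 20 to 120 N. Pads are 22 mm wide; open, the fingers measure 114 mm over their backs; the gripper's body (76 mm by 85 mm) begins 54 mm behind the grasp point. The pads swing forward as they close: fully open they stand 13 mm farther back than shut.
Start: joints at [1.231, 0.241, 0.005, 1.335, 0, 1.571], TCP at [0.167, 0.471, 0.231] pointing down, gripper open.
Joint ranges: [-2.72, 2.72], [-1.05, 1.87], [-1.09, 1.28], [-1.99, 2.15], [-1.42, 1.44], [-3.14, 3.14]. Speed limits (rad/s): [2.79, 2.79, 3.14, 3.14, 3.14, 3.14].

INTERFACE

Orientations are given as a unit quaternion [x, y, z, w].
In Python, from workcell import bot, cams, status gives the robot as it stands (bot), with the cameras (cams) and the readings (status).
- The arm moves only by the tool send_path, called after "Call:" as name(argument=value, ...) on one line, values as JSON. Schema: {"type":"object","properties":{"rows":{"type":"array","items":{"type":"array","items":{"type":"array","items":{"type":"number"},"minItems":7,"maxItems":7},"minItems":1,"maxItems":10},"minItems":1,"maxItems":1},"only":{"type":"string"},"quiet":{"type":"boolean"},"lines":{"type":"string"}},"required":["rows"],"additionalProperties":false}. rows is a list that holds a single list of rows (three levels of brackets), with 1 to 10 rows, each of 7 numbers: a rotation vector rx, ry, rz in parts of the range, where 1.0 means 2 rad, then dx, dy, dz in normalised numbers (1 is 0.75 m), then the finger opening in m; each row is the pose to reach, as a shift and turn from the pose commanded when the call began, along the tool's axes at that moment; what a row does not reach only later rows make up. A row lasts 1/8 s, in which the tool goes at most 0.0625 m and 0.188 rad, less where a joint would pass 70% of its speed; a pose out of reach is approached as far as the arm can. The fingers move at their own pace and stop on an object; the grip force is fixed at half the most. Time passes only in rows, so rows that do not move let the fingers close. The tool returns the time, the measured TCP pose, the force, the opening and the grip force at its end. only (a regular expression) keeps the lines of the reply that match it, lines (a string "A,B") keeps lines A to B, and quiet returns only ok. Shift and turn numbers lie between -1 and 1, and a call with a number outside is refused. Input that does not fit is refused with a message, and nothing moves.
- status.get_obs(): the state, without advancing time (a new reading comes with each control period).
- cams.camera(name): name is "side" or "top" or "wrist"; returns the picture (420x560x3 uint8, red, green, blue); there is no depth.
- cams.calibration(name): a dict with "mtx" (3x3 intrinsics, pixels), "R" (3x3) and "t" (3): a world point X has camera coordinates R X + t. Camera axes: x right, y down, z forward; pixel columns grow to the right and rows downward; lengths in m; the calibration is good to about 2 mm. The wrist camera is an equidistant fisheye: a pixel r from the principal point sees the ray r / f radians off the axis. A picture is of the moment at which its call begins: read the wrist's pose just before it. calibration takes no time and is no camera call; for the wrist camera it gives the pose at the moment of the call.
- bot.job_done(): hands the job in; it is judged then, once.
The state is a dict: "clock": time; "joint_pos": joint angles; "joint_vel": joint speeds; "tau": joint torques, N m; "eef_pos": TCP position; "tool_rot": TCP orientation; "ft_force": force on the tool from outside, world axes, zero at the start; "ft_torque": the same for the moment, N m; "grip_width": finger opening in m; "grasp_force": force on a finger pad.
Only numpy, scipy, OpenCV 4.12 (cv2) and the standard library are available. Lean on these libraries where they do the work, as an engineer would, in place of code of your own. Each camera call takes 0.05 s, during which the arm holds its last target. There are 200 camera calls.

## Working session

There is one attempt and no reset: what is moved stays moved. The work goes in short steps, Python scripts to look and compute and a tool call to move; the robot and the scene stay as the last step left them, time stands still between calls to the robot, and variables do not carry over. Pictures are saved under pics/ and viewed, at most 10 in all, crops included, and the job is handed in when it is done.

```bash
ls; mkdir -p pics; python3 - <<'E'
from workcell import bot, cams, status
import cv2,numpy as np
o=status.get_obs();print({k:np.round(v,3) for k,v in o.items()},bot.pinch_z)
ims=[]
for n in("side","top","wrist"):
    c=cams.calibration(n);print(n,{k:np.round(v,3).tolist() for k,v in c.items()})
    im=cams.camera(n)[...,::-1];cv2.imwrite(f"pics/{n}0.png",im)
E
```

```text
pics
workcell.py
{'clock': np.float64(0.0), 'joint_pos': array([1.231, 0.241, 0.004, 1.335, 0.   , 1.571]), 'joint_vel': array([-0.002,  0.001, -0.001, -0.001, -0.002,  0.001]), 'tau': array([ 1.0000e-03, -3.7232e+01,  2.5241e+01,  1.7000e-02,  0.0000e+00,
       -0.0000e+00]), 'eef_pos': array([0.166, 0.471, 0.23 ]), 'tool_rot': array([ 0.169,  0.986, -0.001, -0.   ]), 'ft_force': array([ 0.69 ,  0.223, -0.001]), 'ft_torque': array([-0.018,  0.003,  0.051]), 'grasp_force': np.float64(0.0), 'grip_width': np.float64(0.085)} 0.0187
side {'mtx': [[510.077, 0.0, 277.79], [0.0, 510.077, 209.552], [0.0, 0.0, 1.0]], 'R': [[-0.826, -0.564, 0.022], [-0.236, 0.309, -0.922], [0.513, -0.766, -0.388]], 't': [0.479, 0.145, 0.852]}
top {'mtx': [[472.847, 0.0, 267.962], [0.0, 472.847, 217.778], [0.0, 0.0, 1.0]], 'R': [[-0.018, -1.0, 0.005], [-0.982, 0.017, -0.187], [0.187, -0.008, -0.982]], 't': [0.132, 0.464, 0.819]}
wrist {'mtx': [[325.192, 0.0, 278.094], [0.0, 325.192, 202.876], [0.0, 0.0, 1.0]], 'R': [[0.334, 0.942, -0.003], [0.901, -0.319, 0.293], [0.275, -0.1, -0.956]], 't': [-0.499, -0.037, 0.381]}
```

View pics/top0.png

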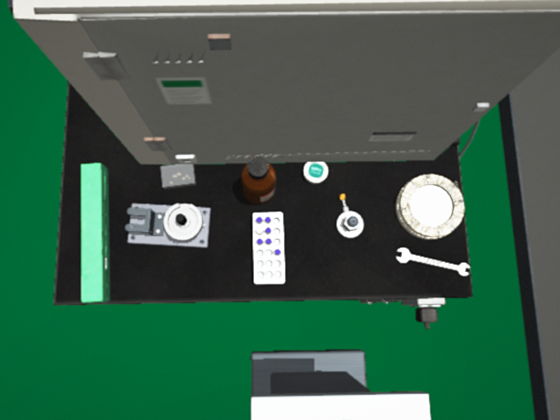

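View pics/side0.png

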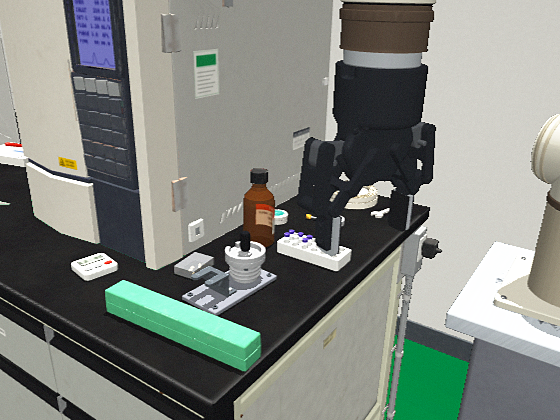

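The top view shows the port at about (183,222), the fork at (143,220), the rack at (268,248), the bottle at (259,180) and the inlet top at (350,222), its line end at (342,196). The stand's +y is world +y, and the side view confirms this layout. I'll enlarge both areas for detail.

```bash
cat > h.py <<'E'
from workcell import bot, cams, status
import cv2,numpy as np
from scipy.spatial.transform import Rotation as Ro
def ray(name,px,c=None):
    c=c or cams.calibration(name);K=np.array(c["mtx"],float);R=np.array(c["R"]);t=np.array(c["t"])
    d=np.array([(px[0]-K[0,2])/K[0,0],(px[1]-K[1,2])/K[1,1]])
    if name=="wrist":
        th=np.linalg.norm(d);d=np.r_[d/max(th,1e-9)*np.sin(th),np.cos(th)]
    else:d=np.r_[d,1]
    return -R.T@t,R.T@d
def onz(name,px,z,c=None):
    o,d=ray(name,px,c);return o+d*(z-o[2])/d[2]
def proj(name,X,c=None):
    c=c or cams.calibration(name);K=np.array(c["mtx"],float)
    p=np.array(c["R"])@np.array(X)+np.array(c["t"])
    if name=="wrist":
        r=np.hypot(p[0],p[1]);q=p[:2]/max(r,1e-9)*np.arctan2(r,p[2])
    else:q=p[:2]/p[2]
    return q*K[0,0]+K[:2,2]
def delta(X,yaw=None):
    "shift in tool axes to TCP target X"
    o=status.get_obs();R=Ro.from_quat(o["tool_rot"]);return R.inv().apply(np.array(X)-o["eef_pos"])
E
python3 - <<'E'
import cv2,numpy as np
im=cv2.imread("pics/top0.png")
a=im[180:270,115:215];b=im[180:270,300:400]
v=np.hstack([cv2.resize(x,None,fx=4,fy=4,interpolation=cv2.INTER_CUBIC) for x in(a,b)])
cv2.imwrite("pics/crop0.png",v)
from h import *
for n,p,z in(("pincap",(181,218),.095),("port",(183,222),.062),("fork",(143,220),.05),("inlet",(351,220),.046),("end",(342,196),.006),("rack",(268,248),.04)):print(n,onz("top",p,z).round(3))
E
```

```text
pincap [0.458 0.273 0.095]
port [0.457 0.275 0.062]
fork [0.464 0.35  0.05 ]
inlet [ 0.459 -0.027  0.046]
end [ 0.513 -0.02   0.006]
rack [0.411 0.125 0.04 ]
```

View pics/crop0.png

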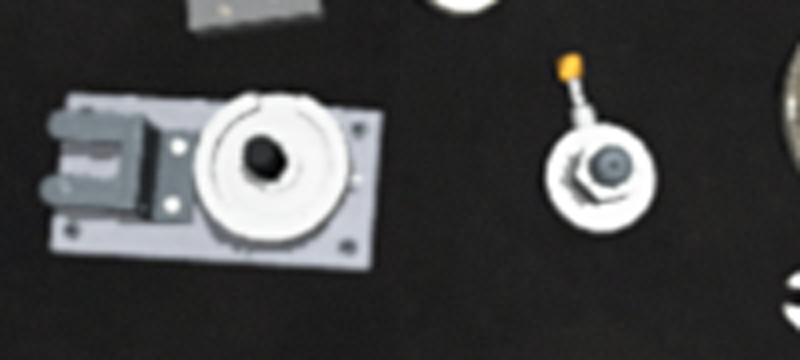

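The crop shows the plate corners at crop px (68,93), (383,112), (370,270) and (50,250). The rim gap is at the top near (265,100), so the stand's +x is about world +x. The inlet disc centre is near (601,178) and its brass end near (571,66).

```bash
python3 - <<'E'
from h import *
im=cv2.imread("pics/top0.png")
f=lambda u,v,ox:((u+.5)/4-.5+ox,(v+.5)/4-.5+180)
C=np.array([onz("top",f(u,v,115),.01)[:2] for u,v in((68,93),(383,112),(370,270),(50,250))])
print(C.round(4),[np.linalg.norm(C[i]-C[i-1]).round(4) for i in range(4)])
m=C.mean(0);ys=(C[0]-C[1]+C[3]-C[2]);ys/=np.linalg.norm(ys);xs=np.array([ys[1],-ys[0]])
th=np.arctan2(xs[1],xs[0]);print("stand",m,"yaw",th,"port",m-.035*ys,"slot",m+.045*ys)
print("flange", onz("top",f(272,168,115),.055).round(4),"pintop",onz("top",f(264,152,115),.094).round(4))
d=onz("top",f(201,178,300),.012);n=onz("top",f(210,165,300),.046);e=onz("top",f(171,58,300),.011)
print("disc",d,"nut",n,"end",e,np.linalg.norm(e[:2]-d[:2]),np.arctan2(*(e-d)[1::-1]))
hsv=cv2.cvtColor(im,cv2.COLOR_BGR2HSV)
k=((hsv[...,0]<15)&(hsv[...,1]>120)&(hsv[...,2]>40)).astype(np.uint8)[160:210,235:285]
print("bottle px",np.argwhere(k).min(0)+[160,235],np.argwhere(k).max(0)+[160,235])
for p,z in(((258,166),.15),((259,201),.0)):print(onz("top",p,z).round(3))
X=np.r_[m-.035*ys-.05*xs,.30];print("hover delta",delta(X).round(4))
E
```

```text
[[0.5055 0.3826]
 [0.4937 0.2326]
 [0.4182 0.2383]
 [0.4302 0.3883]] [np.float64(0.0755), np.float64(0.1504), np.float64(0.0758), np.float64(0.1505)]
stand [0.46190353 0.31047138] yaw -0.07932701625193969 port [0.45912999 0.27558144] slot [0.4654695  0.35532986]
flange [0.4592 0.2771 0.055 ] pintop [0.459  0.2738 0.094 ]
disc [ 0.45694705 -0.03113188  0.012     ] nut [ 0.45697323 -0.0292645   0.046     ] end [ 0.51564395 -0.01989189  0.011     ] 0.05976339415082986 0.18920165517188517
bottle px [164 241] [202 276]
[0.532 0.139 0.15 ]
[0.507 0.14  0.   ]
hover delta [-0.2927 -0.0997 -0.0692]
```

```bash
python3 - <<'E'
from h import *
print(delta([.459,.2756,.2]).round(4))
E
```

```text
[-0.3409 -0.0866  0.0308]
```

The manual's scale: shifts go in shares of 0.75 m and turns go in shares of 2 rad. Converting my numbers, -0.341 m / 0.75 = -0.4547, -0.32 m / 0.75 = -0.4267, 1.31 rad / 2 = 0.655.

Call:
send_path(rows=[[[0, 0, 0.075, -0.0667, -0.0133, 0, 0.085], [0, 0, 0.15, -0.1333, -0.0333, 0.0067, 0.07], [0, 0, 0.24, -0.2, -0.0533, 0.0133, 0.06], [0, 0, 0.33, -0.2667, -0.0667, 0.02, 0.05], [0, 0, 0.42, -0.3333, -0.0853, 0.0267, 0.045], [0, 0, 0.5, -0.3867, -0.0987, 0.0347, 0.045], [0, 0, 0.575, -0.4267, -0.1093, 0.04, 0.045], [0, 0, 0.655, -0.4547, -0.1155, 0.0411, 0.045], [0, 0, 0.655, -0.4547, -0.1155, 0.0411, 0.045], [0, 0, 0.655, -0.4547, -0.1155, 0.0411, 0.045]]])

```text
clock: 1.4
eef_pos: [0.4587, 0.2762, 0.2002]
tool_rot: [0.734, 0.679, -0.0, -0.0]
ft_force: [-1.2, -0.3, 0.2]
grip_width: 0.0453
grasp_force: 0.0
```

```bash
python3 - <<'E'
from h import *
o=status.get_obs();print(o["eef_pos"].round(4),Ro.from_quat(o["tool_rot"]).as_matrix().round(3).tolist())
c=cams.calibration("wrist");im=cams.camera("wrist")[...,::-1].copy();cv2.imwrite("pics/w1.png",im)
import pickle;pickle.dump(c,open("c1.pkl","wb"))
for X in((.459,.2756,.094),(.4591,.2756,.062),(.4655,.3553,.05)):print(proj("wrist",X,c).round(1))
E
```

```text
[0.4587 0.2762 0.2002] [[0.077, 0.997, -0.001], [0.997, -0.077, -0.0], [-0.0, -0.001, -1.0]]
[280.3 201.4]
[280.1 191.1]
[280.3 101. ]
```

View pics/w1.png

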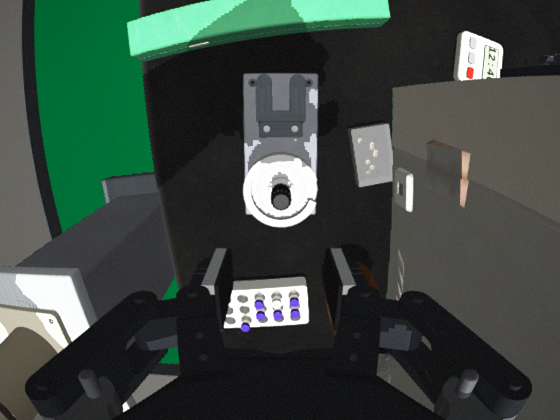

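The wrist view agrees with the map: pin top at (281,201), rim centre at (280,191), slot on x≈281 between rows 80 and 122. Predictions are within 1 px, so I'll descend and grip.

To row units: 0.132 m / 0.75 = 0.176, 0.05 m / 0.75 = 0.0667.

Call:
send_path(rows=[[[0, 0, 0, -0.0007, 0, 0.0667, 0.045], [0, 0, 0, -0.0007, 0, 0.1333, 0.045], [0, 0, 0, -0.0007, 0, 0.16, 0.045], [0, 0, 0, -0.0007, 0, 0.176, 0.045], [0, 0, 0, -0.0007, 0, 0.176, 0.03], [0, 0, 0, -0.0007, 0, 0.176, 0.01], [0, 0, 0, -0.0007, 0, 0.176, 0.01], [0, 0, 0, -0.0007, 0, 0.176, 0.01], [0, 0, 0, -0.0007, 0, 0.176, 0.01]]])

```text
clock: 2.58
eef_pos: [0.4601, 0.2762, 0.0697]
tool_rot: [0.734, 0.679, 0.001, 0.0]
ft_force: [-0.0, 0.4, 5.6]
grip_width: 0.0142
grasp_force: 59.2
```

To row units: -0.06 m / 0.75 = -0.08, -0.045 m / 0.75 = -0.06.

Call:
send_path(rows=[[[0, 0, 0, 0, 0, -0.0267, 0.01], [0, 0, 0, 0, 0, -0.06, 0.01], [0, 0, 0, 0, 0, -0.08, 0.01], [0, 0, 0, 0, 0, -0.08, 0.01], [0, 0, 0, 0, 0, -0.08, 0.01]]])

```text
clock: 3.2
eef_pos: [0.4586, 0.2752, 0.1276]
tool_rot: [0.735, 0.679, -0.001, -0.0]
ft_force: [-1.1, -0.7, -0.1]
grip_width: 0.0141
grasp_force: 59.0
```

```bash
python3 - <<'E'
from h import *
o=status.get_obs();print(o["eef_pos"].round(4),o["ft_force"].round(2))
c=cams.calibration("wrist");im=cams.camera("wrist")[...,::-1].copy();s=cams.camera("side")[...,::-1]
v=np.hstack([cv2.resize(im[60:360,130:430],(400,400)),cv2.resize(s[200:320,180:300],(400,400))]);cv2.imwrite("pics/v2.png",v)
E
```

```text
[0.4586 0.2752 0.1276] [-1.11 -0.65 -0.1 ]
```

View pics/v2.png

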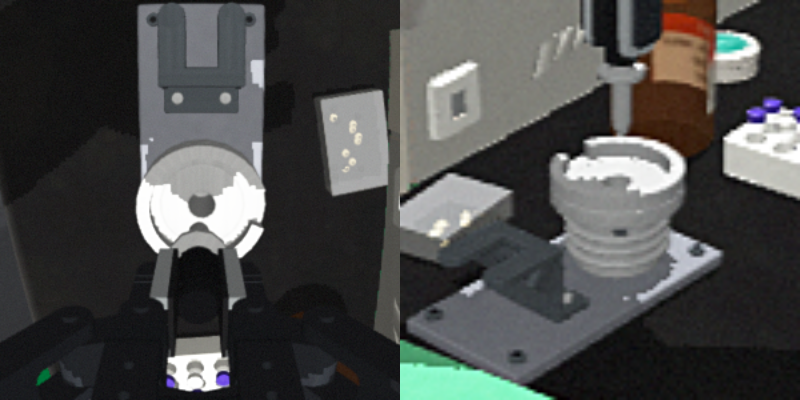

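The pin is out and hangs straight: collar at crop (624,72), tip at (623,133), fork ahead in the wrist view. Next I move it over the slot.

To row units: 0.08 m / 0.75 = 0.1067, 0.06 m / 0.75 = 0.08.

Call:
send_path(rows=[[[0, 0, 0, 0.04, 0, 0, 0.01], [0, 0, 0, 0.08, 0, 0, 0.01], [0, 0, 0, 0.1067, 0, 0, 0.01], [0, 0, 0, 0.1067, 0, 0, 0.01], [0, 0, 0, 0.1067, 0, 0, 0.01], [0, 0, 0, 0.1067, 0, 0, 0.01]]])

```text
clock: 4.05
eef_pos: [0.4654, 0.3544, 0.1282]
tool_rot: [0.735, 0.678, -0.001, 0.0]
ft_force: [-0.0, 0.6, -0.9]
grip_width: 0.0141
grasp_force: 58.9
```

```bash
python3 - <<'E'
from h import *
o=status.get_obs();e=o["eef_pos"];print(e.round(4),delta([.4655,.3553,.0667]).round(4))
s=cams.camera("side")[...,::-1]
for z in(.0157,.0477):print(proj("side",e-[0,0,z]))
p=proj("side",e-[0,0,.03]).astype(int);print(p);cv2.imwrite("pics/v3.png",cv2.resize(s[p[1]-50:p[1]+50,p[0]-50:p[0]+50],(600,600)))
E
```

```text
[0.4654 0.3544 0.1282] [0.001  0.0001 0.0615]
[210.15470702 236.43361354]
[210.75959502 255.11326567]
[210 244]
```

View pics/v3.png

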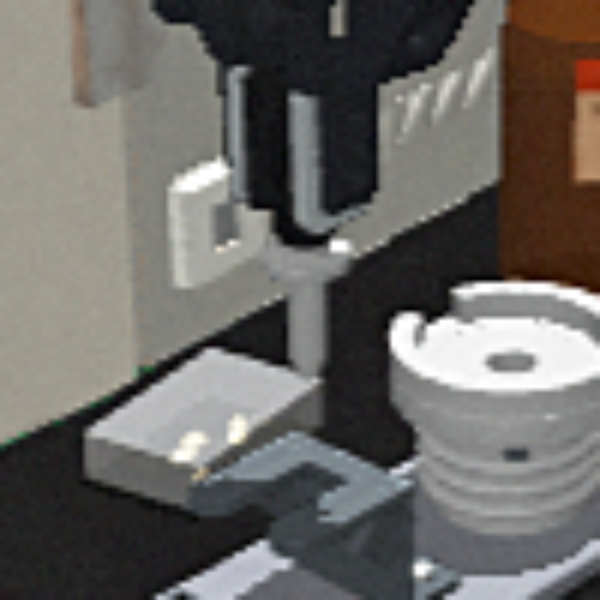

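Collar and tip are at crop (308,262) and (305,375), within about 1.4 px of prediction and in line with the slot. The pin may sit about 2 mm lower in the grip than I assumed, so I'll lower carefully.

To row units: 0.057 m / 0.75 = 0.076, 0.055 m / 0.75 = 0.0733.

Call:
send_path(rows=[[[0, 0, 0, 0.0013, 0, 0.0267, 0.01], [0, 0, 0, 0.0013, 0, 0.0467, 0.01], [0, 0, 0, 0.0013, 0, 0.06, 0.01], [0, 0, 0, 0.0013, 0, 0.0733, 0.01], [0, 0, 0, 0.0013, 0, 0.076, 0.01], [0, 0, 0, 0.0013, 0, 0.076, 0.01], [0, 0, 0, 0.0013, 0, 0.076, 0.01]]])

```text
clock: 4.97
eef_pos: [0.466, 0.3567, 0.0721]
tool_rot: [0.734, 0.679, 0.001, 0.0]
ft_force: [-0.0, 0.5, 0.5]
grip_width: 0.0142
grasp_force: 58.9
```

To row units: 0.002 m / 0.75 = 0.0027.

Call:
send_path(rows=[[[0, 0, 0, 0, 0, 0.0027, 0.01], [0, 0, 0, 0, 0, 0.0027, 0.01], [0, 0, 0, 0, 0, 0.0027, 0.01]]])

```text
clock: 5.35
eef_pos: [0.4657, 0.3564, 0.0696]
tool_rot: [0.734, 0.679, 0.0, 0.0]
ft_force: [-1.1, 0.9, -0.1]
grip_width: 0.0139
grasp_force: 58.9
```

Call:
send_path(rows=[[[0, 0, 0, 0, 0, 0.002, 0.01], [0, 0, 0, 0, 0, 0.002, 0.01], [0, 0, 0, 0, 0, 0.002, 0.01]]])

```text
clock: 5.72
eef_pos: [0.4656, 0.3563, 0.068]
tool_rot: [0.734, 0.679, -0.0, -0.0]
ft_force: [0.3, 0.1, 0.2]
grip_width: 0.0141
grasp_force: 58.9
```

To row units: 0.0015 m / 0.75 = 0.002.

Call:
send_path(rows=[[[0, 0, 0, 0, 0, 0.002, 0.01], [0, 0, 0, 0, 0, 0.002, 0.01], [0, 0, 0, 0, 0, 0.002, 0.01]]])

```text
clock: 6.1
eef_pos: [0.4656, 0.3563, 0.0665]
tool_rot: [0.734, 0.679, -0.0, 0.0]
ft_force: [0.4, -0.6, -0.6]
grip_width: 0.0144
grasp_force: 58.9
```

Call:
send_path(rows=[[[0, 0, 0, 0, 0, 0, 0.02], [0, 0, 0, 0, 0, 0, 0.03], [0, 0, 0, 0, 0, 0, 0.045], [0, 0, 0, 0, 0, 0, 0.045]]])

```text
clock: 6.6
eef_pos: [0.4657, 0.3564, 0.0666]
tool_rot: [0.734, 0.679, 0.0, 0.0]
ft_force: [0.9, -0.4, -0.2]
grip_width: 0.0449
grasp_force: 0.0
```

Call:
send_path(rows=[[[0, 0, 0, 0, 0, -0.0133, 0.045], [0, 0, 0, 0, 0, -0.0533, 0.045], [0, 0, 0, 0, 0, -0.12, 0.045], [0, 0, 0, 0, 0, -0.176, 0.045], [0, 0, 0, 0, 0, -0.176, 0.06], [0, 0, 0, 0, 0, -0.176, 0.06]]])

```text
clock: 7.35
eef_pos: [0.4655, 0.3562, 0.1986]
tool_rot: [0.734, 0.679, 0.0, 0.0]
ft_force: [0.5, -0.9, 0.2]
grip_width: 0.0597
grasp_force: 0.0
```

```bash
python3 - <<'E'
from h import *
s=cams.camera("side")[...,::-1];w=cams.camera("wrist")[...,::-1];c=cams.calibration("wrist")
print(proj("wrist",(.4655,.3553,.09),c),proj("side",(.4655,.3553,.05)))
v=np.hstack([cv2.resize(w[120:270,205:355],(400,400)),cv2.resize(s[220:320,160:260],(400,400))]);cv2.imwrite("pics/v4.png",v)
E
```

```text
[280.79011357 200.65633639] [210.88042318 272.60857637]
```

View pics/v4.png

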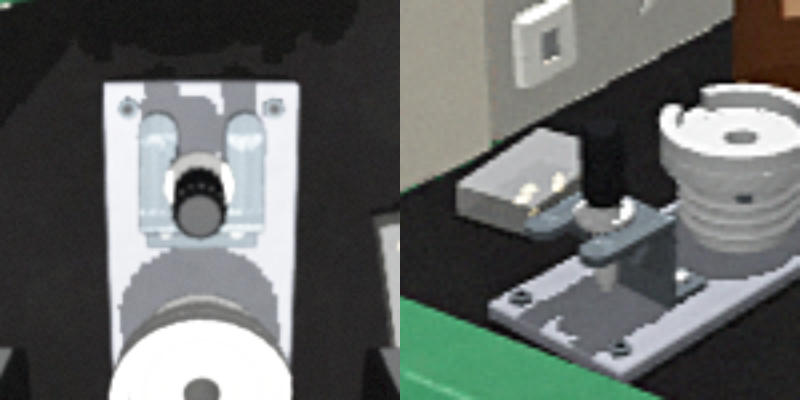

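The pin hangs upright by its collar between the prongs: its top is at wrist crop (200,216), as predicted, and the collar rests on the plate in the side view. Next is the inlet top.

```bash
python3 - <<'E'
from h import *
print(delta([.457,-.03,.18]).round(4))
E
```

```text
[-0.3851  0.0227  0.0178]
```

To row units: -0.385 m / 0.75 = -0.5133, -0.375 m / 0.75 = -0.5, -0.268 rad / 2 = -0.134.

Call:
send_path(rows=[[[0, 0, 0, -0.0667, -0.0267, 0, 0.06], [0, 0, 0, -0.1467, -0.04, 0, 0.06], [0, 0, 0, -0.2267, -0.04, 0, 0.06], [0, 0, 0, -0.3067, -0.04, 0, 0.06], [0, 0, -0.05, -0.3867, -0.0267, 0, 0.06], [0, 0, -0.1, -0.4533, 0.0133, 0.0133, 0.06], [0, 0, -0.134, -0.5, 0.0293, 0.024, 0.06], [0, 0, -0.134, -0.5133, 0.0303, 0.024, 0.06], [0, 0, -0.134, -0.5133, 0.0303, 0.024, 0.06], [0, 0, -0.134, -0.5133, 0.0303, 0.024, 0.06]]])

```text
clock: 8.7
eef_pos: [0.4575, -0.0282, 0.1805]
tool_rot: [0.637, 0.771, 0.0, -0.0]
ft_force: [1.0, 0.1, 0.3]
grip_width: 0.0602
grasp_force: 0.0
```

```bash
python3 - <<'E'
from h import *
c=cams.calibration("wrist");im=cams.camera("wrist")[...,::-1].copy();cv2.imwrite("pics/w5.png",im)
import pickle;pickle.dump(c,open("c5.pkl","wb"))
for X in((.457,-.030,.046),(.457,-.031,.012),(.5157,-.0199,.011)):print(proj("wrist",X,c).round(1))
cv2.imwrite("pics/v5.png",cv2.resize(im[120:270,180:380],(800,600),interpolation=cv2.INTER_CUBIC))
E
```

```text
[278.5 193.9]
[278.3 185.7]
[337.9 185.7]
```

View pics/v5.png

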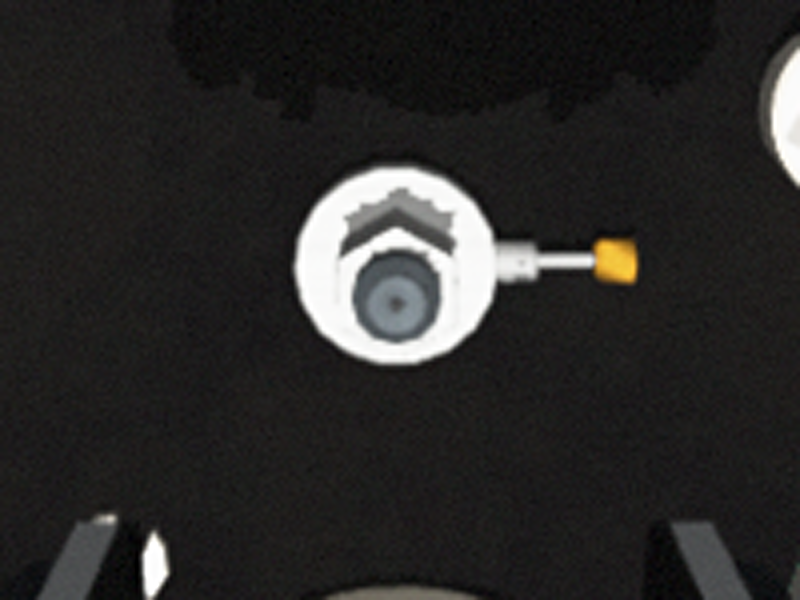

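The disc centre is at crop (396,265), the nut at (396,302) and the brass end at (637,261), all within about 1.5 px of prediction. The line runs along the tool's closing axis, as intended.

```bash
python3 - <<'E'
from h import *
import pickle;c=pickle.load(open("c5.pkl","rb"))
f=lambda u,v:((u+.5)/4-.5+180,(v+.5)/4-.5+120)
d=onz("wrist",f(396,265),.012,c);n=onz("wrist",f(396,298),.046,c);e=onz("wrist",f(634,261),.006,c)
b=onz("wrist",f(516,261),.011,c)
print(d,n,e,np.linalg.norm((e-d)[:2]),np.arctan2(*(e-d)[1::-1]),np.arctan2(*(b-d)[1::-1]))
R=Ro.from_quat(status.get_obs()["tool_rot"]).as_matrix();print("tool y",np.arctan2(R[1,1],R[0,1]))
X=np.r_[(d[:2]+n[:2])/2,.0145];print(X,delta(X).round(4))
E
```

```text
[ 0.45737202 -0.03113866  0.012     ] [ 0.4571405  -0.03021573  0.046     ] [ 0.51692549 -0.01999674  0.006     ] 0.060586776774835135 0.18495295056990624 0.21671069325614417
tool y 0.19067903929723395
[ 0.45725626 -0.0306772   0.0145    ] [-0.0026 -0.0009  0.1661]
```

To row units: 0.164 m / 0.75 = 0.2187, 0.157 m / 0.75 = 0.2093.

Call:
send_path(rows=[[[0, 0, 0, -0.0035, -0.0013, 0.0667, 0.06], [0, 0, 0, -0.0035, -0.0013, 0.1333, 0.06], [0, 0, 0, -0.0035, -0.0013, 0.1867, 0.06], [0, 0, 0, -0.0035, -0.0013, 0.2093, 0.06], [0, 0, 0, -0.0035, -0.0013, 0.2187, 0.06], [0, 0, 0, -0.0035, -0.0013, 0.2187, 0.045], [0, 0, 0, -0.0035, -0.0013, 0.2187, 0.02], [0, 0, 0, -0.0035, -0.0013, 0.2187, 0.02], [0, 0, 0, -0.0035, -0.0013, 0.2187, 0.02], [0, 0, 0, -0.0035, -0.0013, 0.2187, 0.02]]])

```text
clock: 10.0
eef_pos: [0.4586, -0.0318, 0.0178]
tool_rot: [0.637, 0.771, 0.001, 0.001]
ft_force: [-0.8, 0.3, 5.8]
grip_width: 0.0257
grasp_force: 60.0
```

Call:
send_path(rows=[[[0, 0, 0, 0, 0, 0, 0.02], [0, 0, 0, 0, 0, 0, 0.02]]])

```text
clock: 10.25
eef_pos: [0.4586, -0.0318, 0.0178]
tool_rot: [0.637, 0.771, 0.001, 0.001]
ft_force: [-0.2, 1.1, 5.8]
grip_width: 0.0256
grasp_force: 60.0
```

To row units: -0.13 m / 0.75 = -0.1733, -0.11 m / 0.75 = -0.1467.

Call:
send_path(rows=[[[0, 0, 0, 0, 0, -0.0133, 0.02], [0, 0, 0, 0, 0, -0.0533, 0.02], [0, 0, 0, 0, 0, -0.1067, 0.02], [0, 0, 0, 0, 0, -0.1467, 0.02], [0, 0, 0, 0, 0, -0.1733, 0.02], [0, 0, 0, 0, 0, -0.1733, 0.02], [0, 0, 0, 0, 0, -0.1733, 0.02]]])

```text
clock: 11.12
eef_pos: [0.4566, -0.032, 0.1458]
tool_rot: [0.637, 0.771, -0.0, -0.001]
ft_force: [-0.3, 0.3, -1.6]
grip_width: 0.0256
grasp_force: 59.3
```

```bash
python3 - <<'E'
from h import *
print("mid",delta([.385,.03,.148]).round(4),delta([.385,.17,.148]).round(4),delta([.4591,.2756,.148]).round(4))
w=cams.camera("wrist")[...,::-1];s=cams.camera("side")[...,::-1];t=cams.camera("top")[...,::-1]
e=status.get_obs()["eef_pos"];p=proj("side",e-[0,0,.01]).astype(int);print(e,p)
v=np.hstack([cv2.resize(w[150:300,200:400],(400,300)),cv2.resize(s[max(p[1]-40,0):p[1]+50,p[0]-60:p[0]+60],(400,300))]);cv2.imwrite("pics/v6.png",v)
E
```

```text
mid [ 0.0743 -0.0587 -0.0021] [ 0.2118 -0.0324 -0.0021] [ 0.3017  0.0602 -0.0022]
[ 0.45642282 -0.03192348  0.14530335] [337 162]
```

View pics/v6.png

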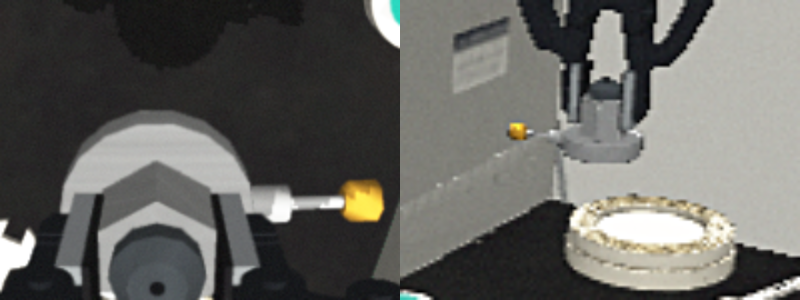

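The inlet top is held level, its gas line to the right along the closing axis (wrist crop) and its disc horizontal in the side crop. Now I cross the rack on the robot's side of the bottle.

To row units: 0.302 m / 0.75 = 0.4027, 0.09 m / 0.75 = 0.12, 0.27 rad / 2 = 0.135.

Call:
send_path(rows=[[[0, 0, 0, 0.0267, -0.0333, -0.0027, 0.02], [0, 0, 0, 0.0667, -0.0667, -0.0027, 0.02], [0, 0, 0, 0.12, -0.0747, -0.0027, 0.02], [0, 0, 0, 0.1867, -0.0613, -0.0027, 0.02], [0, 0, 0, 0.2533, -0.048, -0.0027, 0.02], [0, 0, 0.025, 0.3067, -0.0333, -0.0027, 0.02], [0, 0, 0.06, 0.3467, 0.0067, -0.0027, 0.02], [0, 0, 0.1, 0.38, 0.0467, -0.0027, 0.02], [0, 0, 0.135, 0.4, 0.0773, -0.0027, 0.02], [0, 0, 0.135, 0.4027, 0.08, -0.0027, 0.02]]])

```text
clock: 12.52
eef_pos: [0.4601, 0.2768, 0.1472]
tool_rot: [0.735, 0.678, -0.001, -0.0]
ft_force: [0.1, 0.6, -1.4]
grip_width: 0.0257
grasp_force: 59.5
```

Call:
send_path(rows=[[[0, 0, 0, 0, 0, 0, 0.02], [0, 0, 0, 0, 0, 0, 0.02]]])

```text
clock: 12.78
eef_pos: [0.4586, 0.2749, 0.1482]
tool_rot: [0.735, 0.678, -0.001, -0.0]
ft_force: [0.7, 0.6, -2.1]
grip_width: 0.0254
grasp_force: 59.5
```

```bash
python3 - <<'E'
from h import *
o=status.get_obs();R=Ro.from_quat(o["tool_rot"]).as_matrix();print("yaw",np.arctan2(R[1,1],R[0,1]),R[2],o["eef_pos"])
c=cams.calibration("wrist");w=cams.camera("wrist")[...,::-1];cv2.imwrite("pics/w7.png",w);cv2.imwrite("pics/t7.png",cams.camera("top")[...,::-1]);cv2.imwrite("pics/s7.png",cams.camera("side")[...,::-1])
E
```

```text
yaw -0.08112013436213712 [-0.00100655 -0.00119778 -0.99999878] [0.45864398 0.27492868 0.14821529]
```

To row units: 0.0575 m / 0.75 = 0.0767, 0.055 m / 0.75 = 0.0733.

Call:
send_path(rows=[[[0, 0, 0, 0.0004, 0.0007, 0.0267, 0.02], [0, 0, 0, 0.0004, 0.0007, 0.0533, 0.02], [0, 0, 0, 0.0004, 0.0007, 0.0667, 0.02], [0, 0, 0, 0.0004, 0.0007, 0.0733, 0.02], [0, 0, 0, 0.0004, 0.0007, 0.0767, 0.02], [0, 0, 0, 0.0004, 0.0007, 0.0767, 0.02], [0, 0, 0, 0.0004, 0.0007, 0.0767, 0.02], [0, 0, 0, 0.0004, 0.0007, 0.0767, 0.02]]])

```text
clock: 13.92
eef_pos: [0.4604, 0.2763, 0.0914]
tool_rot: [0.735, 0.678, 0.0, 0.0]
ft_force: [0.3, 0.4, -1.4]
grip_width: 0.0252
grasp_force: 59.5
```

```bash
python3 - <<'E'
from h import *
e=status.get_obs()["eef_pos"];c=cams.calibration("wrist")
w=cams.camera("wrist")[...,::-1].copy();s=cams.camera("side")[...,::-1].copy();t=cams.camera("top")[...,::-1].copy()
P=np.array([.4591,.2756,0]);xs=np.array([.9969,-.0792,0]);ys=np.array([.0792,.9969,0])
g=lambda n,X:proj(n,X,c if n=="wrist" else None)
S=[("discbot-edge+y",P+.025*ys+[0,0,.072]),("rimtop centre",P+[0,0,.062]),("rim +y",P+.03*ys+[0,0,.062]),("line end",P+.06*xs+[0,0,.078]),("nut top",P+[0,0,.118]),("disc bot",P+[0,0,.072])]
print(e)
sx,sy=190,180;wx,wy=200,100;tx,ty=140,150
for n,X in S:print(n,"side",((g("side",X)-[sx,sy])*4).round(),"wrist",((g("wrist",X)-[wx,wy])*2.5+[400,0]).round(),"top",((g("top",X)-[tx,ty])*2.5+[400,300]).round())
A=cv2.resize(s[sy:sy+150,sx:sx+100],(400,600),interpolation=cv2.INTER_CUBIC)
B=np.vstack([cv2.resize(w[wy:wy+120,wx:wx+160],(400,300),interpolation=cv2.INTER_CUBIC),cv2.resize(t[ty:ty+120,tx:tx+160],(400,300),interpolation=cv2.INTER_CUBIC)])
cv2.imwrite("pics/v8.png",np.hstack([A,B]))
E
```

```text
[0.46036457 0.27633187 0.09139205]
discbot-edge+y side [180. 272.] wrist [595. 260.] top [469. 473.]
rimtop centre side [221. 273.] wrist [596. 351.] top [507. 477.]
rim +y side [171. 298.] wrist [595. 225.] top [465. 475.]
line end side [118. 198.] wrist [867. 375.] top [511. 390.]
nut top side [221. 150.] wrist [596. 482.] top [492. 462.]
disc bot side [221. 251.] wrist [596. 369.] top [505. 475.]
```

View pics/v8.png

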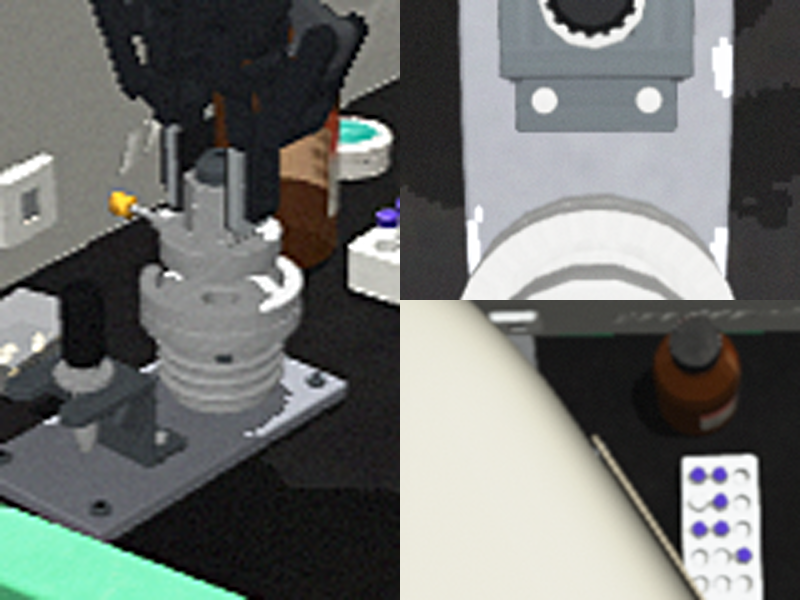

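The side crop shows the inlet top clear above the rim: disc spanning columns 160–280 (centre 220, predicted 221), its line over the gap, brass end at (112,203), pin still hanging at (83,370). The nut top at (213,160) appears slightly lower and further left than predicted, so I'll triangulate the brass nut between the side and wrist views for a numeric check.

```bash
python3 - <<'E'
from h import *
from scipy.optimize import least_squares
def brass(n,box):
    im=cams.camera(n);hsv=cv2.cvtColor(np.ascontiguousarray(im),cv2.COLOR_RGB2HSV)
    m=((hsv[...,0]>12)&(hsv[...,0]<28)&(hsv[...,1]>140)&(hsv[...,2]>60)).astype(np.uint8)
    x0,x1,y0,y1=box;k=np.zeros_like(m);k[y0:y1,x0:x1]=m[y0:y1,x0:x1]
    _,l,st,ce=cv2.connectedComponentsWithStats(k);i=1+st[1:,4].argmax();print(n,st[i],ce[i]);return ce[i]
c=cams.calibration("wrist");o=status.get_obs();e=o["eef_pos"]
a=brass("side",(205,240,215,250));b=brass("wrist",(340,440,180,320))
r=least_squares(lambda X:np.r_[proj("side",X)-a,proj("wrist",X,c)-b],e)
P=np.array([.4591,.2756]);xs=np.array([.9969,-.0792]);ys=np.array([.0792,.9969])
q=r.x[:2]-P;print(r.x.round(4),"res",r.fun.round(2),"along x",q@xs,"y",q@ys,"z-.006",r.x[2]-.006,"tcp",e)
# same check on the first views: brass on bench
E
```

```text
side [217 228   7   7  31] [220.16129032 230.64516129]
wrist [370 240  22  21 165] [380.11515152 248.04242424]
[0.515  0.2723 0.0775] res [ 0.48 -0.07  0.11 -0.12] along x 0.05598362325339481 y 0.0011729018178190482 z-.006 0.07148806572758291 tcp [0.46017765 0.27623018 0.09116473]
```

The brass nut is 56 mm along the gap axis (expected about 55) and 1.2 mm off sideways. That puts the underside about 9.5 mm above the rim. I'll hold a moment and hand in.

To row units: -0.001 m / 0.75 = -0.0013.

Call:
send_path(rows=[[[0, 0, 0, -0.0013, -0.0013, 0, 0.02], [0, 0, 0, -0.0013, -0.0013, 0, 0.02], [0, 0, 0, -0.0013, -0.0013, 0, 0.02], [0, 0, 0, -0.0013, -0.0013, 0, 0.02]]])

```text
clock: 14.68
eef_pos: [0.4591, 0.2753, 0.091]
tool_rot: [0.735, 0.678, 0.0, 0.0]
ft_force: [0.1, -0.3, -1.4]
grip_width: 0.0254
grasp_force: 59.5
```

```bash
python3 -c "
from workcell import bot, cams, status
print(bot.job_done())"
```

```text
the job is handed in; nothing more can be done
None
```

I handed the job in at about 14.7 s; no verdict was returned: the pin hangs upright by its collar in the fork, and the inlet top is held still over the port, within about 1–2 mm of centre, gas line over the gap, underside about 9.5 mm above the rim.

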